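# Clear a sprung bin lid, raise it over centre and hold it just under

## Task

The dial on this offcut bin shows where its sprung lid balances, and I want to fit a stay there. Lift the dark wood offcut off the lid and set it down on the bench, clear of the bin; then raise the lid by its black T handle until the pointer is clearly past the red balance line, ease it back down to just below that line, and finish while holding it still there, with the pointer inside the green sector and only you carrying the lid. Do not drop the offcut, do not let the lid slam shut, and leave the sanding block and the roll of tape alone.

Things in the scene. Friction and masses are not known exactly. Their poses are not given: they have to be found in the camera images.
- offcut_mid (a point): centre of the loose dark walnut offcut, a block 36 x 62 x 26 mm (own x, y, z; 26 mm high, 44 g, grasp across the 36 mm), which starts lying flat on the bin's lid, its centre about 109 mm above the bench
- bin: fixed plywood offcut bin, 150 mm deep (own x), 160 mm wide (own y), 85 mm high; origin under its centre at bench level; its front with the handle looks along own -x. A white quarter-circle dial (80 mm radius about the hinge, up to 80 mm above the lid) stands on its -y side, marked on both faces with a green sector from 0.74 to 0.94 rad and a red line at 1.00 rad
- hinge (a point): middle of the lid's hinge axis at the bin's back edge, 75 mm behind the bin's centre and 89 mm above the bench; the axis runs along the bin's own y
- handle (a point): centre of the black T handle's round cross bar: 48 mm long along the bin's own y, 18 mm diameter, flat ends (pinch it across them from above; it can turn in the fingers). Its 11 mm stem runs 45 mm back to the lid's edge. When shut: 125 mm in front of the bin's centre, 89 mm high. At angle q: 200 mm x cos q in front of the hinge, 200 mm x sin q above it
- lid (a joint): opening angle of the steel lid (0.9 kg, 158 x 156 x 8 mm) in rad: 0 shut and level, 1.5 at the stop, nearly upright. A black pointer along the dial's outer face turns with it. A spring carries most of its weight (about 1 N up at the handle starts it); it balances at 1.00 rad, the red line: below it falls shut, above it rises by itself to the stop
- sanding_block: loose cork sanding block 60 x 106 x 33 mm lying on the bench to the right of the bin, a bystander; origin under its centre
- tape_roll: loose small black roll of tape, 55 mm across, 19 mm high, on the bench behind the guitar's head, a bystander; origin under its centre
There are look-alikes about, which are no part of the job. What is shaped like the part that bears offcut_mid but orange or yellow is not meant.

How it is judged:
By the outcome, as a careful person would: the job done as asked, in the order asked, and still so for the second after the job is handed in, while the arm keeps its last pose, push and grip.
It also fails if it takes over 54 s, if anything falls off the work surface, if the arm or the gripper's body presses on something with over 40 N, if the wrist force passes 120 N, or if a joint passes its speed limit or range.

## Robot

A 6-joint arm with a two-finger parallel gripper is mounted at the origin on a cart in front of the work surface, level with it; the furniture and walls round the work are solid. World frame = base frame: x ahead of the robot, y to its left, z up, the work surface at z = 0. Lengths are in m, angles in degrees, forces in N, time in s.
With the tool pointing down it reaches from about 0.375 to 0.9 m from the base axis. Payload 3.1 kg.
Tool frame: the origin (TCP) lies at the very end of the fingers, on their centre line; the grasp point (between the pads) lies 19 mm behind it; z points along the fingers, y is the line along which they close (so a half turn about z gives the same grasp; the last joint's range is limited). The gripper opens to 87 mm and grips with 3 to 60 N. Pads are 19 mm wide; open, the fingers measure 117 mm over their backs; the gripper's body (75 mm by 190 mm) begins 51 mm behind the grasp point.
Start: joints at [65.69, 30.224, 82.088, -0, 67.689, -10.227], TCP at [0.152, 0.606, 0.223] pointing down, gripper open.
Joint ranges: [-176.69, 176.69], [-43.24, 126.21], [12.49, 139.97], [-82, 262], [0, 151.66], [-163.58, 163.58]. Speed limits (degrees/s): [159.86, 159.86, 180, 180, 180, 180].

## Interface

Orientations are given as a 3x3 rotation matrix whose columns are the frame's x, y, z axes.
In Python, from rig import * gives the robot as it stands.
- The arm moves only by the tool jog_arm, never from a script. Its arguments are lists of equal length, an entry for each row: "delta_pos": the shift along the world's x, y, z in cm, a list of three; "turn": the turn about the world's z in degrees; "grip": the closure, from 0 (fully open) to 1 (shut). In form: {"delta_pos": [[x, y, z], ...], "turn": [turn, ...], "grip": [grip, ...]}. A call has 1 to 12 rows; each row is the pose to reach, as a shift and turn from the pose commanded when the call began; what a row does not reach only later rows make up. A row lasts 1/8 s, in which the tool goes at most 62.5 mm and 10.7 degrees, less where a joint would pass 70% of its speed; a pose out of reach is approached as far as the arm can. A call with a gripper value outside its range is refused whole. The fingers move at their own pace and stop on an object; the grip force is fixed at half the most. Time passes only in rows, so rows that repeat a pose let the fingers close. It gives the time, the measured TCP pose, the force, the opening and the grip force at its end, in the units of the state.
- read_state(): the state, without advancing time (a new reading comes with each control period).
- capture(name): name is "scene" or "top"; returns a dict with "color" (400x640x3 uint8, blue, green, red), "fovy" (degrees; the focal length in pixels is half the picture's height over the tangent of half this angle, whatever the lens; pixels are square), "cx", "cy" (the principal point, pixels), "k1" (the pictures are not rectified: a ray, as slopes to the right and down, at radius r is drawn at 1 + k1 r^2 times it, then the intrinsics apply), "camera_from_world" (4x4, takes a point from world to camera coordinates). Camera axes: x right, y up, looking along -z (the intrinsics and any distortion apply to the point x, -y, -z); pixel columns grow to the right and rows downward; lengths in m; the calibration is good to about 2 mm. A picture is of the moment at which its call begins. There is no depth.
- hand_in(): hands the job in; it is judged then, once.
The state is a dict: "time_s": time; "joint_positions": joint angles; "qvel": joint speeds; "tau": joint torques, N m; "position": TCP position; "tcp_rot": TCP orientation; "force": force on the tool from outside, world axes, zero at the start; "moment": the same for the moment, N m; "opening": opening from 0.0 (shut) to 1.0 (fully open); "grasp_force": force on a finger pad.
Only numpy, scipy, OpenCV 4.12 (cv2) and the standard library are available. Lean on these libraries where they do the work, as an engineer would, in place of code of your own. Each camera call takes 0.05 s, during which the arm holds its last target. There are 200 camera calls.

## Working session

There is one attempt and no reset: what is moved stays moved. The work goes in short steps, Python scripts to look and compute and a tool call to move; the robot and the scene stay as the last step left them, time stands still between calls to the robot, and variables do not carry over. Pictures are saved under pics/ and viewed, at most 10 in all, crops included, and the job is handed in when it is done.

Besides the shell and the picture viewer there is one more tool, called after "Emit:" as name(argument=value, ...), one argument or row to a line, values as JSON. jog_arm: Moves the arm, as the interface text tells. Its arguments: {"type":"object","properties":{"delta_pos":{"type":"array"},"turn":{"type":"array"},"grip":{"type":"array"}},"required":["delta_pos","turn","grip"]}

```bash
mkdir -p pics; cat > h.py <<'E'
from rig import *
import numpy as np, cv2
def snap(cam,name):
    c=capture(cam); cv2.imwrite(f'pics/{name}.png',c['color']); 
    np.save(f'pics/{name}.npy',{k:v for k,v in c.items() if k!='color'},allow_pickle=True); return c
def load(name): return np.load(f'pics/{name}.npy',allow_pickle=True).item()
def K(c):
    f=200/np.tan(np.radians(c['fovy'])/2); return np.array([[f,0,c['cx']],[0,f,c['cy']],[0,0,1.]]),np.array([c['k1'],0,0,0,0.])
def px2w(c,uv,z):
    k,d=K(c); s=cv2.undistortPointsIter(np.array([[uv]],float),k,d,None,None,(3,50,1e-9))[0,0]
    T=np.array(c['camera_from_world']); R=T[:3,:3]; o=-R.T@T[:3,3]
    r=R.T@np.array([s[0],-s[1],-1]); return o+r*(z-o[2])/r[2]
def w2px(c,p):
    k,d=K(c); T=np.array(c['camera_from_world']); q=T[:3,:3]@np.array(p)+T[:3,3]
    q=q*[1,-1,-1]; return cv2.projectPoints(q[None],np.zeros(3),np.zeros(3),k,d)[0][0,0]
E
python3 - <<'E'
from h import *
snap('scene','s0');snap('top','t0')
s=read_state();print(s['time_s'],s['position'],s['tcp_rot'],s['force'],s['opening'])
E
```

```text
0.1 [0.15179704 0.60562574 0.2216759 ] [[-9.69934700e-01  2.43364017e-01 -7.95620322e-04]
 [ 2.43365068e-01  9.69933203e-01 -1.73964678e-03]
 [ 3.48331138e-04 -1.88096997e-03 -9.99998170e-01]] [-0.38383105  0.51183153  0.45791581] 1.001579229143387
```

View pics/s0.png

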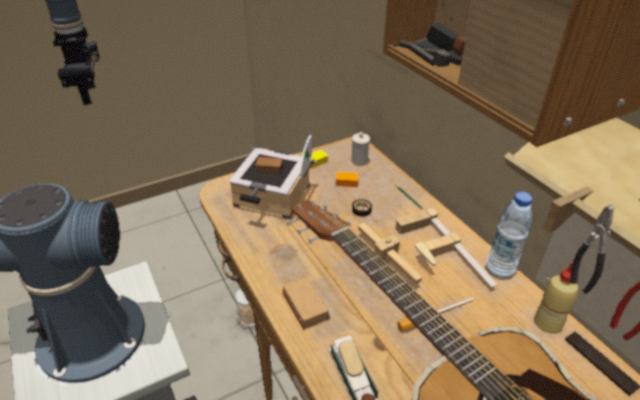

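View pics/t0.png

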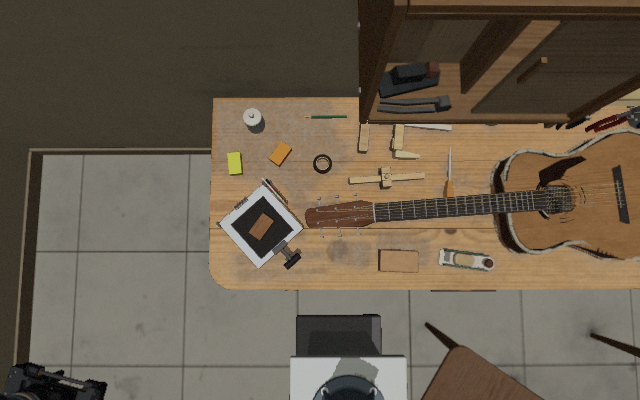

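```bash
python3 - <<'E'
from h import *
t=cv2.imread('pics/t0.png')[140:290,200:360]
s=cv2.imread('pics/s0.png')[120:240,210:390]
cv2.imwrite('pics/c0.png',cv2.resize(t,None,fx=5,fy=4*1.0,interpolation=2)[:600] if 0 else cv2.resize(t,(640,600),interpolation=2))
cv2.imwrite('pics/c1.png',cv2.resize(s,(800,533),interpolation=2))
c=load('t0')
for n,uv,z in [('off',(261,226),.122),('handle',(290,258),.098),('corner_front',(262,269),.093),('cornL',(219,224),.093),('cornR',(303,230),.093),('back',(265,180),.093),('nutL',(213,100),0),('sand',(399,261),.033),('tape',(322,163),.019),('bench corner',(212,288),0),('head',(306,217),.0)]: print(n,px2w(c,uv,z).round(3))
E
```

```text
off [0.501 0.223 0.122]
handle [0.42  0.151 0.098]
corner_front [0.392 0.223 0.093]
cornL [0.508 0.337 0.093]
cornR [0.492 0.118 0.093]
back [0.624 0.218 0.093]
nutL [0.877 0.386 0.   ]
sand [ 0.411 -0.14   0.033]
tape [0.685 0.068 0.019]
bench corner [0.336 0.374 0.   ]
head [0.534 0.114 0.   ]
```

View pics/c0.png

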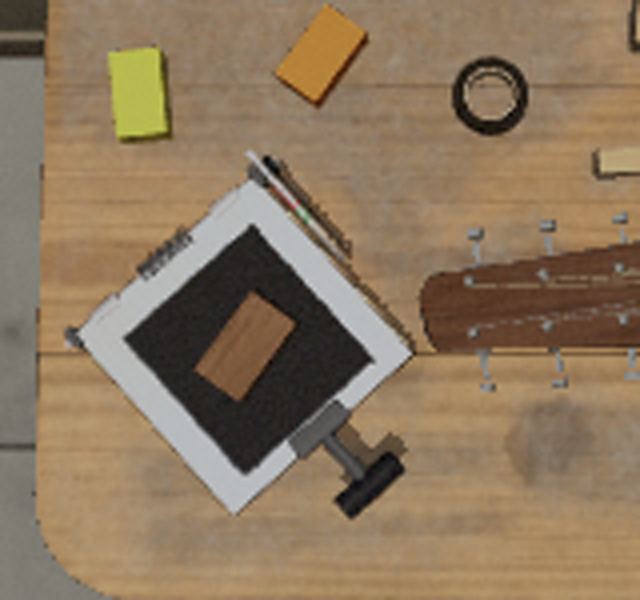

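View pics/c1.png

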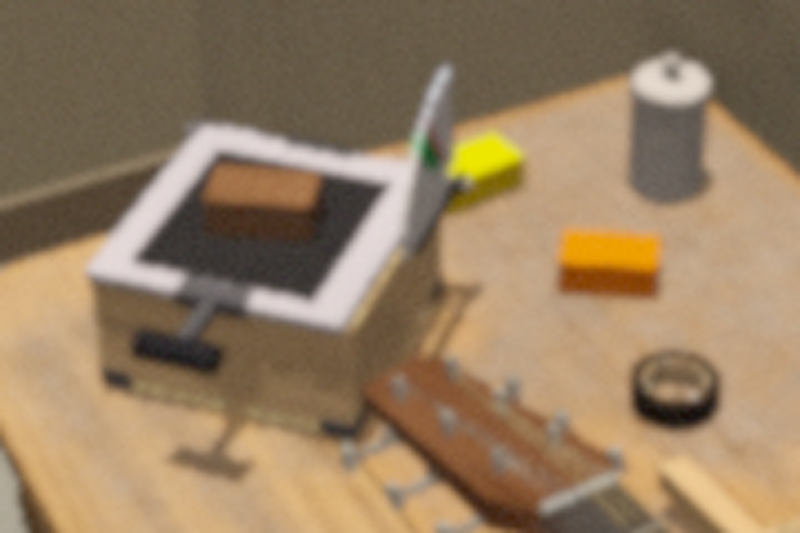

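```bash
python3 - <<'E'
from h import *
c=load('t0')
W=lambda u,v,z: px2w(c,(200+(u-.0)/4,140+v/4),z)[:2]
off=[W(*p,.122) for p in [(254,291),(297,323),(241,402),(195,370)]]
print('off',np.round(off,3),np.mean(off,0)); 
e=off[0]-off[3]; print('long',np.degrees(np.arctan2(e[1],e[0])),np.linalg.norm(e)); e=off[1]-off[0];print('short',np.degrees(np.arctan2(e[1],e[0])),np.linalg.norm(e))
e=off[1]-off[2]; print('long',np.degrees(np.arctan2(e[1],e[0])))
lid=[W(*p,.093) for p in [(78,333),(236,515),(414,352),(255,180)]]; print('lid',np.round(lid,3),np.mean(lid,0))
for i in range(4):
  e=lid[(i+1)%4]-lid[i];print(np.degrees(np.arctan2(e[1],e[0])),np.linalg.norm(e))
h=W(371,484,.098);a=W(340,510,.091);b=W(402,460,.091);print('handle',h,a,b,np.degrees(np.arctan2(*(b-a)[::-1])))
s=read_state();R=np.array(s['tcp_rot']);print('tool y ang',np.degrees(np.arctan2(R[1,1],R[0,1])),s['joint_positions'])
E
```

```text
off [[0.534 0.217]
 [0.514 0.19 ]
 [0.464 0.225]
 [0.484 0.254]] [0.49914844 0.2213562 ]
long -36.186702470427576 0.06198210934340615
short -126.5390099422034 0.034230534649983754
long -34.905584452374235
lid [[0.51  0.335]
 [0.393 0.231]
 [0.497 0.117]
 [0.61  0.222]] [0.50244914 0.22614079]
-138.2828632124473 0.15702464015205966
-47.47479916876046 0.1547241246359332
42.80178112374183 0.15409537770941323
131.42467628098908 0.1517937686297524
handle [0.41235107 0.14392036] [0.39564687 0.16423437] [0.42756827 0.12445303] -51.255698108069865
tool y ang 75.9148017778382 [ 6.56881259e+01  3.02736261e+01  8.21479132e+01  5.47787900e-04
  6.76880637e+01 -1.02268655e+01]
```

Emit:
jog_arm(
  delta_pos=[
    [1.5,-1.7,0.5],
    [4.5,-5,1],
    [9,-10,2],
    [13.5,-15,2],
    [18,-20,2],
    [22.5,-25,1],
    [27,-30,0],
    [31,-34.5,-2],
    [33.5,-37.2,-3],
    [34.7,-38.5,-4],
    [34.7,-38.5,-4],
    [34.7,-38.5,-4],
  ],
  turn=[-1,-3,-5,-8,-11,-14,-17,-19,-21,-21.5,-21.5,-21.5],
  grip=[0,0,0,0,0,0,0,0,0,0,0,0],
)

```text
time_s: 1.6
position: [0.4978, 0.222, 0.1829]
tcp_rot: [[-0.814, 0.581, -0.001], [0.581, 0.814, 0.0], [0.001, -0.0, -1.0]]
force: [-0.8, 0.2, -0.3]
opening: 1.001
grasp_force: 0.0
```

```bash
python3 - <<'E'
from h import *
s=read_state();p=np.array(s['position']);R=np.array(s['tcp_rot']);print(s['time_s'],p,s['force'],s['joint_positions'])
cs=snap('scene','s1');ct=snap('top','t1')
for c in(cs,ct):
  print([w2px(c,q).round(1) for q in (p,[.499,.221,.122],[.411,.1435,.098])])
a=cs['color'];a=cv2.resize(a[110:230,210:330],(500,500),interpolation=2)
b=cv2.resize(ct['color'][170:290,210:330],(500,500),interpolation=2)
cv2.imwrite('pics/v1.png',np.hstack([a,b])[:, :] if 0 else cv2.resize(np.hstack([a,b]),(800,400)))
E
```

```text
1.6 [0.49775801 0.22197749 0.18287702] [-0.80219814  0.20924891 -0.30854362] [ 1.22655309e+01  2.70934291e+01  9.59732003e+01  3.70333604e-02
  5.69805208e+01 -4.22285292e+01]
[array([267.1, 141.6]), array([269.2, 162.2]), array([249.6, 197. ])]
[array([257.9, 225.6]), array([261.8, 226.7]), array([292.9, 261.5])]
```

View pics/v1.png

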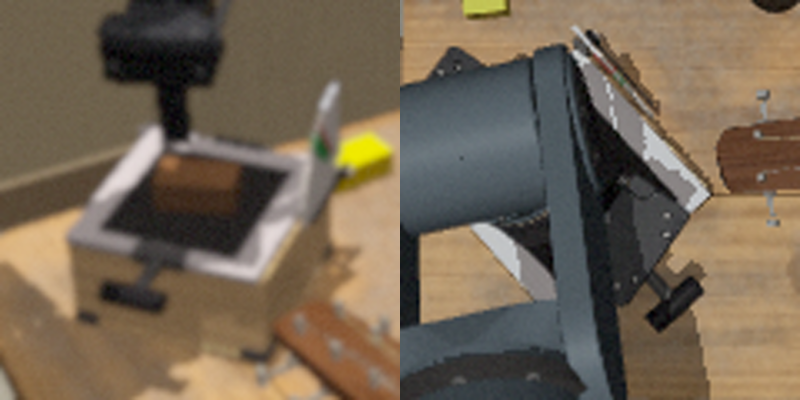

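Emit:
jog_arm(
  delta_pos=[
    [0.1,0,-1.5],
    [0.1,0,-3.5],
    [0.1,0,-5.5],
    [0.1,0,-7],
    [0.1,0,-8],
    [0.1,0,-8.3],
    [0.1,0,-8.3],
    [0.1,0,-8.3],
    [0.1,0,-8.3],
    [0.1,0,-8.3],
    [0.1,0,-8.3],
    [0.1,0,-8.3],
  ],
  turn=[0,0,0,0,0,0,0,0,0,0,0,0],
  grip=[0,0,0,0,0,0,0,0.3,0.7,1,1,1],
)

```text
time_s: 3.2
position: [0.5001, 0.2212, 0.0996]
tcp_rot: [[-0.813, 0.582, 0.0], [0.582, 0.813, -0.0], [-0.0, 0.0, -1.0]]
force: [-0.3, -0.2, -0.9]
opening: 0.519
grasp_force: 0.0
```

Emit:
jog_arm(
  delta_pos=[
    [0,0,0],
    [0,0,0],
    [0,0,0.3],
    [0,0,0.8],
    [0,0,1.5],
    [0,0,2.5],
    [0,0,4],
    [0,0,6],
  ],
  turn=[0,0,0,0,0,0,0,0],
  grip=[1,1,1,1,1,1,1,1],
)

```text
time_s: 4.2
position: [0.4999, 0.2212, 0.1606]
tcp_rot: [[-0.813, 0.582, -0.0], [0.582, 0.813, -0.0], [0.0, -0.0, -1.0]]
force: [-0.2, -0.2, -1.3]
opening: 0.409
grasp_force: 30.0
```

Emit:
jog_arm(
  delta_pos=[
    [0,-0.5,1.5],
    [-1,-2.5,3],
    [-2.5,-6,4],
    [-4,-10,4],
    [-5.5,-14,4],
    [-7,-18,3],
    [-8.2,-21,1],
    [-8.8,-22.5,-1.5],
    [-9,-23,-4.5],
    [-9,-23,-8],
    [-9,-23,-11],
    [-9,-23,-12.5],
  ],
  turn=[0,2,6,11,17,23,28,32,35,35.5,35.5,35.5],
  grip=[1,1,1,1,1,1,1,1,1,1,1,1],
)

```text
time_s: 5.7
position: [0.41, -0.0092, 0.0337]
tcp_rot: [[-1.0, 0.002, -0.001], [0.002, 1.0, 0.0], [0.001, 0.0, -1.0]]
force: [-0.4, -1.3, -0.7]
opening: 0.412
grasp_force: 30.0
```

```bash
python3 - <<'E'
from h import *
s=read_state();print(s['time_s'],s['position'],s['force'],s['opening'],s['joint_positions'])
cs=snap('scene','s2');ct=snap('top','t2')
a=cv2.resize(cs['color'][160:360,210:410],(400,400),interpolation=2)
b=cv2.resize(ct['color'][150:300,280:430],(400,400),interpolation=2)
cv2.imwrite('pics/v2.png',np.hstack([a,b]))
E
```

```text
5.7 [ 0.41001475 -0.00915042  0.03369714] [-0.43166706 -1.27636415 -0.66869418] 0.4115881014137158 [-1.69780894e+01  3.68215020e+01  1.20929581e+02 -1.22817801e-02
  2.23034116e+01 -1.06864034e+02]
```

View pics/v2.png

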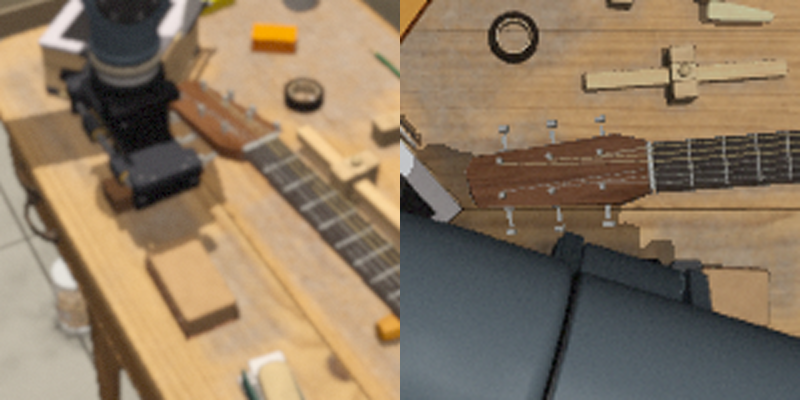

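Emit:
jog_arm(
  delta_pos=[
    [0,0,-1],
    [0,0,-2],
    [0,0,-2.6],
    [0,0,-2.8],
    [0,0,-2.9],
    [0,0,-2.95],
    [0,0,-2.98],
    [0,0,-2.98],
    [0,0,-2.98],
  ],
  turn=[0,0,0,0,0,0,0,0,0],
  grip=[1,1,1,1,1,1,1,1,1],
)

```text
time_s: 6.92
position: [0.4101, -0.0088, 0.0048]
tcp_rot: [[-1.0, 0.001, 0.0], [0.001, 1.0, -0.0], [-0.0, -0.0, -1.0]]
force: [-0.6, 0.7, -1.3]
opening: 0.407
grasp_force: 30.0
```

Emit:
jog_arm(
  delta_pos=[
    [0,0,-0.07],
    [0,0,-0.12],
    [0,0,-0.12],
    [0,0,-0.12],
    [0,0,-0.12],
    [0,0,-0.12],
    [0,0,-0.12],
    [0,0,1],
    [0,0,3],
    [0,0,6],
    [0,0,10],
    [0,0,14],
  ],
  turn=[0,0,0,0,0,0,0,0,0,0,0,0],
  grip=[1,1,0.57,0.5,0.4,0.35,0.3,0.3,0.2,0.1,0,0],
)

```text
time_s: 8.43
position: [0.4095, -0.0086, 0.1465]
tcp_rot: [[-1.0, 0.001, -0.0], [0.001, 1.0, 0.0], [0.0, 0.0, -1.0]]
force: [0.1, -0.4, -0.7]
opening: 0.978
grasp_force: 0.0
```

Emit:
jog_arm(
  delta_pos=[
    [0,0.8,0.5],
    [0,3,1],
    [0,6,1],
    [0,9.5,1],
    [0.1,12.5,1],
    [0.15,14.5,0],
    [0.15,15.2,-1],
    [0.15,15.2,-2.5],
    [0.15,15.2,-3.5],
    [0.15,15.2,-3.5],
  ],
  turn=[2,7,14,22,30,37,41,42,42,42],
  grip=[0,0,0,0,0,0,0,0,0,0],
)

```text
time_s: 9.68
position: [0.4105, 0.1431, 0.1089]
tcp_rot: [[-0.744, -0.668, -0.003], [-0.668, 0.744, -0.0], [0.002, 0.002, -1.0]]
force: [0.0, -0.3, -0.1]
opening: 1.001
grasp_force: 0.0
```

```bash
python3 - <<'E'
from h import *
s=read_state();print(s['time_s'],s['position'],s['force'],s['opening'],s['joint_positions'])
cs=snap('scene','s3');ct=snap('top','t3')
a=cv2.resize(cs['color'][120:270,200:350],(400,400),interpolation=2)
b=cv2.resize(ct['color'][180:300,240:360],(400,400),interpolation=2)
cv2.imwrite('pics/v3.png',np.hstack([a,b]))
E
```

```text
9.675 [0.41048168 0.1431361  0.10885933] [ 0.04394475 -0.34767993 -0.06075914] 1.001163007069825 [ 4.43050543e+00  2.77302326e+01  1.14820531e+02 -3.92430870e-04
  3.76148240e+01 -1.27480093e+02]
```

View pics/v3.png

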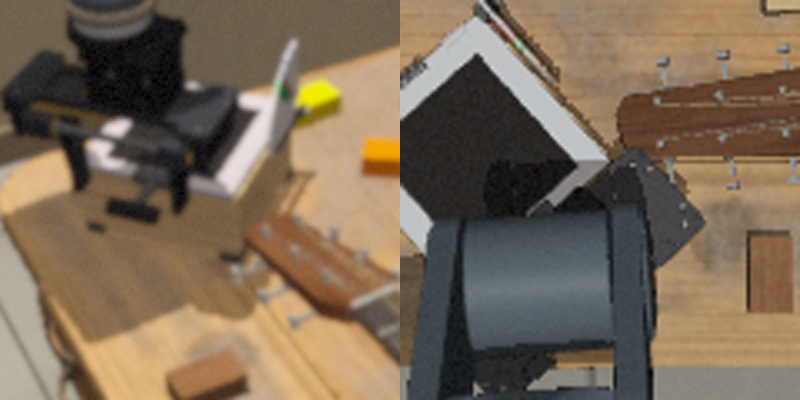

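Emit:
jog_arm(
  delta_pos=[
    [0,0,-1],
    [0,0,-2.2],
    [0,0,-3.2],
    [0,0,-3.8],
    [0,0,-3.8],
    [0,0,-3.8],
    [0,0,-3.8],
    [0,0,-3.8],
    [0,0,-3.8],
    [0,0,-3.8],
    [0,0,-3.8],
    [0,0,-3.8],
  ],
  turn=[0,0,0,0,0,0,0,0,0,0,0,0],
  grip=[0,0,0,0,0.2,0.4,0.6,0.8,1,1,1,1],
)

```text
time_s: 11.28
position: [0.4096, 0.1452, 0.0718]
tcp_rot: [[-0.747, -0.665, -0.003], [-0.665, 0.747, 0.003], [0.0, 0.005, -1.0]]
force: [-2.2, 11.1, -0.0]
opening: 0.549
grasp_force: 29.9
```

Emit:
jog_arm(
  delta_pos=[
    [-0.08,0.1,0],
    [-0.15,0.2,0],
    [-0.15,0.2,0],
    [-0.15,0.2,0.3],
    [-0.13,0.22,1.0],
    [-0.08,0.27,2.0],
    [0.01,0.35,2.99],
    [0.15,0.47,3.97],
    [0.31,0.61,4.95],
    [0.51,0.8,5.91],
    [0.51,0.8,5.91],
  ],
  turn=[0,0,0,0,0,0,0,0,0,0,0],
  grip=[1,1,1,1,1,1,1,1,1,1,1],
)

```text
time_s: 12.65
position: [0.4162, 0.1512, 0.1314]
tcp_rot: [[-0.744, -0.668, -0.0], [-0.668, 0.744, -0.0], [0.001, 0.0, -1.0]]
force: [-2.8, 1.4, -2.3]
opening: 0.545
grasp_force: 30.0
```

Emit:
jog_arm(
  delta_pos=[
    [0.24,0.21,0.95],
    [0.51,0.46,1.88],
    [0.82,0.74,2.79],
    [1.16,1.04,3.68],
    [1.53,1.38,4.54],
    [1.93,1.74,5.38],
    [2.37,2.13,6.19],
    [2.83,2.55,6.97],
    [3.33,3.0,7.72],
    [3.85,3.47,8.44],
    [3.85,3.47,8.44],
  ],
  turn=[0,0,0,0,0,0,0,0,0,0,0],
  grip=[1,1,1,1,1,1,1,1,1,1,1],
)

```text
time_s: 14.02
position: [0.4554, 0.1867, 0.2164]
tcp_rot: [[-0.744, -0.668, 0.001], [-0.668, 0.744, 0.001], [-0.001, 0.0, -1.0]]
force: [-5.6, 0.5, 0.0]
opening: 0.551
grasp_force: 30.0
```

Emit:
jog_arm(
  delta_pos=[
    [0.48,0.55,0.68],
    [1.04,1.07,1.32],
    [1.64,1.61,1.92],
    [2.25,2.16,2.48],
    [2.89,2.73,3.0],
    [3.54,3.32,3.47],
    [4.21,3.92,3.91],
    [4.21,3.92,3.91],
    [4.21,3.92,3.91],
  ],
  turn=[0,0,0,0,0,0,0,0,0],
  grip=[1,1,1,1,1,1,1,1,1],
)

```text
time_s: 15.15
position: [0.4985, 0.2258, 0.2551]
tcp_rot: [[-0.744, -0.668, 0.003], [-0.668, 0.744, 0.001], [-0.003, -0.001, -1.0]]
force: [-3.2, -1.8, 6.3]
opening: 0.55
grasp_force: 30.0
```

```bash
python3 - <<'E'
from h import *
s=read_state();print(s['time_s'],s['position'],s['force'],s['opening'])
cs=snap('scene','s4');ct=snap('top','t4')
a=cv2.resize(cs['color'][90:240,200:350],(600,600),interpolation=2)
cv2.imwrite('pics/v4.png',a)
E
```

```text
15.15 [0.49854302 0.22575516 0.25513658] [-3.17339044 -1.783513    6.34824446] 0.5497375329917182
```

View pics/v4.png

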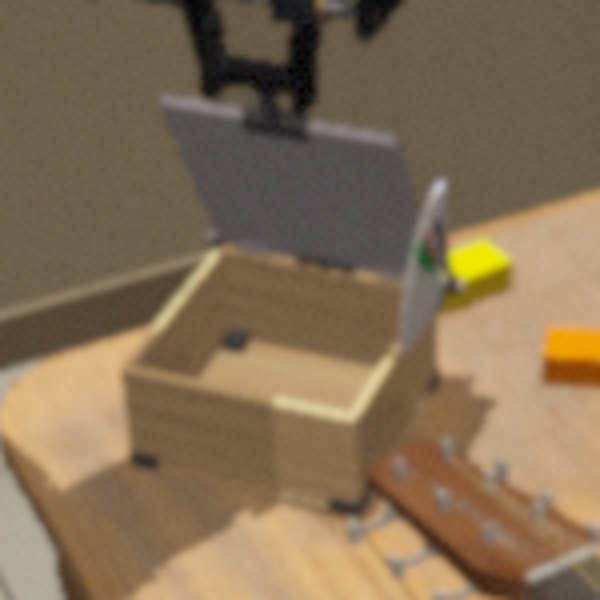

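Emit:
jog_arm(
  delta_pos=[
    [-0.3,-0.27,-0.2],
    [-0.67,-0.6,-0.44],
    [-1.0,-0.9,-0.67],
    [-1.32,-1.19,-0.91],
    [-1.64,-1.48,-1.17],
    [-1.96,-1.77,-1.43],
    [-2.27,-2.04,-1.7],
    [-2.57,-2.31,-1.99],
    [-2.87,-2.58,-2.28],
    [-3.17,-2.85,-2.59],
    [-3.46,-3.11,-2.9],
    [-3.74,-3.37,-3.23],
  ],
  turn=[0,0,0,0,0,0,0,0,0,0,0,0],
  grip=[1,1,1,1,1,1,1,1,1,1,1,1],
)

```text
time_s: 16.75
position: [0.4606, 0.1914, 0.2217]
tcp_rot: [[-0.744, -0.668, 0.002], [-0.668, 0.744, 0.001], [-0.002, -0.001, -1.0]]
force: [2.6, 2.1, -3.1]
opening: 0.549
grasp_force: 30.0
```

Emit:
jog_arm(
  delta_pos=[
    [0,0,0],
    [0,0,0],
    [0,0,0],
    [0,0,0],
  ],
  turn=[0,0,0,0],
  grip=[1,1,1,1],
)

```text
time_s: 17.25
position: [0.4609, 0.1917, 0.222]
tcp_rot: [[-0.744, -0.668, 0.002], [-0.668, 0.744, 0.001], [-0.002, -0.001, -1.0]]
force: [5.0, 2.8, -4.9]
opening: 0.545
grasp_force: 30.0
```

```bash
python3 - <<'E'
from h import *
s=read_state();p=np.array(s['position']);print(s['time_s'],p,s['force'],s['opening'],s['qvel'])
dz=p[2]-.0718; print('q from z',np.arcsin(dz/.2),'q from h',np.arccos(1-np.hypot(p[0]-.4096,p[1]-.1452)/.2))
cs=snap('scene','s5');snap('top','t5')
im=cs['color'].copy()
a=cv2.resize(im[90:240,200:350],(600,600),interpolation=cv2.INTER_CUBIC)
# predicted lid free-edge/pointer marks for several q
th=np.radians(42);d=np.array([np.cos(th),np.sin(th),0]);l=np.array([-d[1],d[0],0]);z=np.array([0,0,1.])
H=np.array([.4096,.1452,.0]) +.2*d+.089*z
for q,col in((.75,(255,0,0)),(.85,(0,255,0)),(1.0,(0,0,255))):
  n=np.cos(q)*-d+np.sin(q)*z
  e=[w2px(cs,H+.155*n+k*.078*l) for k in(-1,1)]; f=[w2px(cs,H+r*n-.082*l) for r in(.05,.08)]
  for u,v in(e,f): cv2.line(a,*[tuple(int(t) for t in (w+.5-[200,90])*4) for w in(u,v)],col,1)
cv2.imwrite('pics/v5.png',a)
E
```

```text
17.25 [0.46086825 0.19169845 0.22203343] [ 4.98964972  2.75915072 -4.8923265 ] 0.5446794201089341 [ 0.03510617 -0.0826776   0.09921339 -0.00538241 -0.08417586 -0.01571983]
q from z 0.8498284217286595 q from h 0.8580270487705194
```

View pics/v5.png

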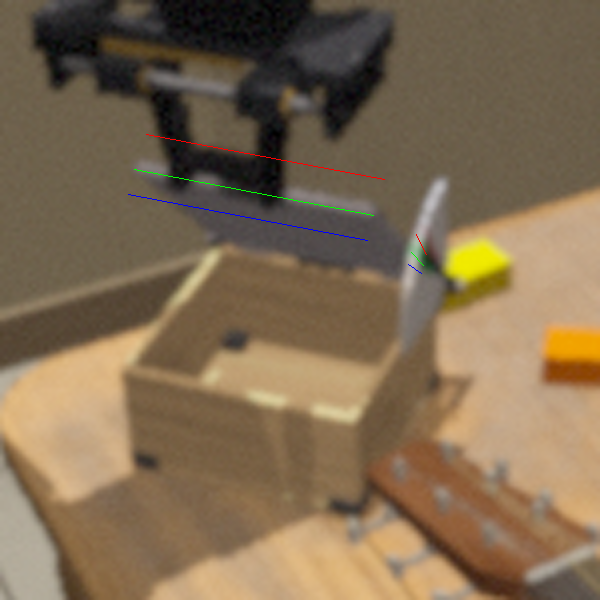

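Emit:
jog_arm(
  delta_pos=[
    [0,0,0],
    [0,0,0],
    [0,0,0],
    [0,0,0],
    [0,0,0],
    [0,0,0],
    [0,0,0],
    [0,0,0],
  ],
  turn=[0,0,0,0,0,0,0,0],
  grip=[1,1,1,1,1,1,1,1],
)

```text
time_s: 18.35
position: [0.4609, 0.1917, 0.222]
tcp_rot: [[-0.744, -0.668, 0.002], [-0.668, 0.744, 0.001], [-0.002, -0.001, -1.0]]
force: [5.4, 1.6, -5.3]
opening: 0.544
grasp_force: 30.0
```

```bash
python3 - <<'E'
from h import *
s=read_state();print(s['time_s'],s['position'],s['force'],s['opening'],s['grasp_force'],s['qvel'])
if abs(s['position'][2]-.222)<.002 and .52<s['opening']<.57: print(hand_in())
E
```

```text
18.35 [0.46085222 0.19166985 0.22200694] [ 5.3994478   1.62646899 -5.33047573] 0.5442896081238985 29.997760048136115 [ 0.03878184 -0.00112501 -0.06820259 -0.00723143  0.0294743   0.01736917]
the job is handed in; nothing more can be done
None
```

I set the offcut on the bench clear of the bin, raised the lid to about 1.16 rad, eased it back to about 0.85 rad inside the green sector, and handed the job in at 18.4 s with the arm holding it still; the verdict was not shown.

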